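Slide the glass cover over the bread

ROBOT

A 6-joint arm with a two-finger parallel gripper is mounted at the origin on the work surface. World frame = base frame: x ahead of the robot, y to its left, z up, the work surface at z = 0. Lengths are in m, angles in rad, forces in N, time in s.
With the tool pointing down it reaches from about 0.4 to 0.825 m from the base axis. Payload 7 kg.
Tool frame: the origin (TCP) lies between the finger pads; the fingertips stand 14 mm ahead of it and the grasp point (between the pads) lies 5 mm behind it; z points along the fingers, y is the line along which they close (so a half turn about z gives the same grasp; the last joint's range is limited). The gripper opens to 88 mm and grips with 3 to 60 N. Pads are 19 mm wide; open, the fingers measure 130 mm over their backs; the gripper's body (78 mm by 193 mm) begins 47 mm behind the grasp point.
Start: joints at [-0.989, 0.359, 0.012, 0, -1.224, -0.288], TCP at [0.195, -0.646, 0.241] pointing down, gripper open.
Joint ranges: [-3.07, 3.07], [-1.43, 2.12], [-1.02, 1.25], [-3.03, 1.67], [-3.05, -0], [-3.03, 3.03]. Speed limits (rad/s): [2.39, 2.39, 3.01, 3.14, 3.14, 3.14].

INTERFACE

Orientations are given as a rotation vector (axis times angle).
In Python, from plant import read_state, cams, env gives the robot as it stands.
- The arm moves only by the tool arm_command, never from a script. Its argument "targets" is a list of rows, each an object with "slide": the shift along the tool's x, y, z in cm, a list of three; "twist": the turn about the tool's z in rad. A call has 1 to 20 rows; each row is the pose to reach, as a shift and turn from the pose commanded when the call began, along the tool's axes at that moment; what a row does not reach only later rows make up. A row lasts 1/8 s, in which the tool goes at most 62.5 mm and 10.7 degrees, less where a joint would pass 70% of its speed; a pose out of reach is approached as far as the arm can. A call with a gripper value outside its range is refused whole. "claw" is the opening, from 0 (shut) to 1 (fully open), set as the call begins (left out, the last holds). The fingers move at their own pace and stop on an object; "force" is the grip in N (left out, the last holds). Time passes only in rows, so rows that repeat a pose let the fingers close. It gives the time, the measured TCP pose, the force, the opening and the grip force at its end, in the units of the state.
- read_state(): the state, without advancing time (a new reading comes with each control period).
- cams.get_image(name): name is "scene" or "top" or "wrist"; returns (picture, depth): 420x560x3 uint8, red, green, blue; 420x560 float32, m along the optical axis (not along the pixel's ray), 0 where there is no reading.
- cams.camera_params(name): a dict with "intrinsics" (3x3 intrinsics, pixels), "eye" and "orientation" of the camera in the world. Camera axes: x right, y down, z forward; pixel columns grow to the right and rows downward; lengths in m; the calibration is good to about 2 mm. A picture is of the moment at which its call begins: read the wrist's pose just before it. camera_params takes no time and is no camera call; for the wrist camera it gives the pose at the moment of the call.
- env.close_job(): hands the job in; it is judged then, once.
The state is a dict: "clock": time; "joint_positions": joint angles; "qvel": joint speeds; "tau": joint torques, N m; "ee_pos": TCP position; "eef_rot": TCP orientation; "force": force on the tool from outside, world axes, zero at the start; "torque": the same for the moment, N m; "finger_gap": opening from 0.0 (shut) to 1.0 (fully open); "grasp_force": force on a finger pad.
Only numpy, scipy, OpenCV 4.12 (cv2) and the standard library are available. Lean on these libraries where they do the work, as an engineer would, in place of code of your own. Each camera call takes 0.05 s, during which the arm holds its last target. There are 200 camera calls.

TASK

Gently push the heavy sliding glass cover of the serving chest along its tracks, towards the robot's right, until it stands still squarely over the middle compartment (the one with the bread rolls), its two ends level with the outer faces of that compartment's two dividers. It runs on almost frictionless rollers and the safety strips at its ends are springy, so brake it softly and in time: it must not knock against the rubber buffers just beyond. Do not touch the glass pane, leave the tableware alone, and finish with the cover standing by itself.

Things in the scene. Friction and masses are not known exactly. Their poses are not given: they have to be found in the camera images.
- cover (a joint): travel of the cover along its tracks (m), growing along the chest's -y, to the robot's right. Starts at rest at 0.03 to 0.13; 0.300 is the mark, squarely over the middle compartment; at 0.345 it hits the rubber buffers (others at -0.010). 2.8 kg nominal (2.1 to 3.8), friction about 0.012 N plus 0.03 N per m/s: it stays where it is left, but once moving slows by only about 0.005 m/s2
- chest: open oak serving chest fixed on the table, 260 mm (x) by 740 mm (y), 103 mm high; origin: centre of underside, z up. Dividers 16 mm thick, outer faces at y -0.200 and 0.040, bread rolls between, fruit at +y, napkin rings at -y (all below 90 mm). A track runs along each long side, upstand top 136 mm up, close beside the cover. Buffers on the tracks at x -0.108 and 0.108, to 133 mm up; free between
- cover_middle (a point): middle of the sliding cover, 124 mm above the table. Oak frame 236 mm (chest's x) by 220 mm (y), 107 to 141 mm up; on each end a springy white safety strip 180 mm long, 111 to 137 mm up, its outer face 120 mm from the middle. Push or brake on the strips, near x = 0: each gives by up to 16 mm, about 120 N/m, and springs back. On top, 18 mm further in, a glass pane to 145 mm up: not to be touched
- rest_middle (a point): where the middle of the cover must come to rest: over the centre of the middle compartment, 124 mm above the table; fixed to the chest at its x = 0, y = -0.080
- mug: bystander: orange plastic mug, 82 mm wide, 95 mm high, standing beyond the chest; origin at the centre of its underside
- tumbler: bystander: red plastic tumbler, 72 mm wide, 100 mm high, beyond the chest; origin at the centre of its underside
- bowl: bystander: yellow plastic bowl, 110 mm wide, 45 mm high, beyond the chest; origin at the centre of its underside

How it is judged:
On the way:
1. the cover stands at rest over the middle compartment (value of joint cover between 0.288 and 0.312 m and velocity of joint cover between -0.008 and 0.008 m/s), for 1 s.
At the end, for the whole second after the job is handed in: The cover stands over the middle compartment, within 12 mm of the mark (joint 0.288 to 0.312), slower than 8 mm/s and touched by nothing, after having stood there for 1 s (all of step 1).
It fails at once if the cover knocks against the buffers beyond the mark (value of joint cover above 0.343 m).
It fails at once if the glass pane is touched (more than 1.5 N) (contact force between anything else and cover_c0 above 1.5 N).
It fails at once if the cover is pushed or struck hard (more than 10 N) (contact force between anything else and cover above 10 N).
It fails at once if the tableware is disturbed (moved more than 30 mm) (distance of any of mug, tumbler, bowl from where it was at the start of the episode above 0.03 m).
It also fails if it takes over 32 s, if anything falls off the work surface, if the arm or the gripper's body presses on something with over 40 N, if the wrist force passes 120 N, or if a joint passes its speed limit or range.

## Working session

There is one attempt and no reset: what is moved stays moved. The work goes in short steps, Python scripts to look and compute and a tool call to move; the robot and the scene stay as the last step left them, time stands still between calls to the robot, and variables do not carry over. Pictures are saved under pics/ and viewed, at most 10 in all, crops included, and the job is handed in when it is done.

Besides the shell and the picture viewer there is one more tool, called after "Emit:" as a command line: name --argument value ..., lists and objects as JSON in quotes. arm_command: Moves the arm, as the interface text tells. Its arguments: {"type":"object","properties":{"targets":{"type":"array","items":{"type":"object","properties":{"slide":{"type":"array","items":{"type":"number"}},"twist":{"type":"number"}}}},"claw":{"type":"number"},"force":{"type":"number"}},"required":["targets"]}

```bash
mkdir -p pics; ls; python3 - <<'E'
from plant import read_state,cams,env
import cv2,numpy as np
s=read_state();print({k:np.round(v,3) for k,v in s.items()})
for n in ("scene","top"):
    p=cams.camera_params(n);print(n,p)
    im,d=cams.get_image(n);cv2.imwrite(f"pics/{n}0.png",im[...,::-1]);np.savez(f"{n}0.npz",im=im,d=d)
E
```

```text
pics
{'clock': np.float64(0.0), 'joint_positions': array([-0.989,  0.359,  0.011, -0.   , -1.224, -0.288]), 'qvel': array([-0.001, -0.001,  0.001,  0.001, -0.001,  0.001]), 'tau': array([-1.0000e-03, -5.8271e+01,  2.9306e+01,  6.9970e+00,  7.0000e-03,
       -0.0000e+00]), 'ee_pos': array([ 0.195, -0.646,  0.24 ]), 'eef_rot': array([ 4.600e-01, -3.107e+00, -3.000e-03]), 'force': array([0.108, 0.131, 0.487]), 'torque': array([-0.06 ,  0.038,  0.012]), 'grasp_force': np.float64(0.0), 'finger_gap': np.float64(1.001)}
scene {'intrinsics': array([[445.88164735,   0.        , 278.48211846],
       [  0.        , 445.88164735, 206.99148631],
       [  0.        ,   0.        ,   1.        ]]), 'eye': array([ 1.11692779, -0.21214594,  0.63278226]), 'orientation': array([-2.06101395, -1.27007555,  0.51454374])}
top {'intrinsics': array([[459.06182606,   0.        , 282.97690461],
       [  0.        , 459.06182606, 205.53674943],
       [  0.        ,   0.        ,   1.        ]]), 'eye': array([0.46335827, 0.02631879, 0.82328627]), 'orientation': array([-2.23140693,  1.95493964, -0.20753321])}
```

View pics/scene0.png

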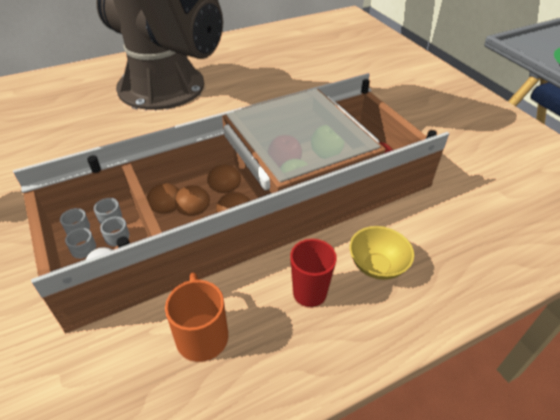

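View pics/top0.png

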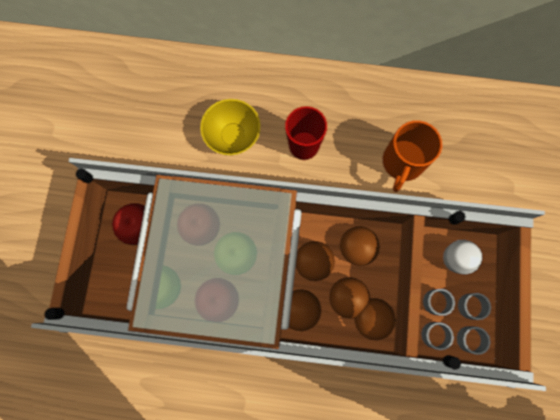

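The scene picture shows the chest with the cover at its left (+y) part. In the top picture the cover's strips run (149,195)-(131,307) and (297,212)-(287,327). The rails run (73,160)-(543,212) and (35,325)-(540,387), with buffers near (457,217), (452,362), (85,176) and (54,314).

```bash
cat > h.py <<'E'
import numpy as np,cv2
from scipy.spatial.transform import Rotation as R
def ray(P,uv,z):
    uv=np.atleast_2d(uv).astype(float)
    d=np.c_[uv,np.ones(len(uv))]@np.linalg.inv(P['intrinsics']).T@R.from_rotvec(P['orientation']).as_matrix().T
    return P['eye']+d*((z-P['eye'][2])/d[:,2])[:,None]
def proj(P,X):
    c=(np.atleast_2d(X)-P['eye'])@R.from_rotvec(P['orientation']).as_matrix()
    c=c@P['intrinsics'].T
    return c[:,:2]/c[:,2:]
E
python3 - <<'E'
from h import *
from plant import cams
for n in ("top","scene"):
    P=cams.camera_params(n);f=np.load(n+"0.npz");im,d=f['im'],f['d']
    hsv=cv2.cvtColor(im,cv2.COLOR_RGB2HSV)
    v,u=np.nonzero(d>0)
    Rm=R.from_rotvec(P['orientation']).as_matrix()
    X=np.full(im.shape,np.nan);c=np.c_[u,v,np.ones(len(u))]@np.linalg.inv(P['intrinsics']).T*d[v,u][:,None]
    X[v,u]=c@Rm.T+P['eye']
    np.save(n+"X.npy",X)
    z=X[...,2]
    print(n,"table z",np.nanmedian(z[z<0.03]))
    g=((hsv[...,1]<45)&(hsv[...,2]>90)&(z>0.125)&(z<0.15)).astype(np.uint8)
    k,l,st,ce=cv2.connectedComponentsWithStats(g)
    for i in range(1,k):
        if st[i,4]>80:
            m=l==i;pts=np.argwhere(m)[:,::-1].astype(np.float32)
            W=ray(P,pts,0.136)[:,:2].astype(np.float32)
            r=cv2.minAreaRect(W);print(i,st[i],'z med',round(float(np.nanmedian(z[m])),4),'rect',np.round(cv2.boxPoints(r),4).tolist(), 'wh',np.round(r[1],3))
    bk=((im.max(2)<45)&(z>0.1)&(z<0.15)).astype(np.uint8)
    k,l,st,ce=cv2.connectedComponentsWithStats(bk)
    for i in range(1,k):
        if st[i,4]>25: print('black',st[i],np.round(ray(P,ce[i],0.125)[0],4),round(float(np.nanmedian(z[l==i])),3))
E
```

```text
top table z -2.2914205872748283e-05
1 [  69  158  475   58 2283] z med 0.1358 rect [[0.6383000016212463, 0.3939000070095062], [0.6503000259399414, -0.34389999508857727], [0.6582000255584717, -0.34369999170303345], [0.6463000178337097, 0.39399999380111694]] wh [0.008 0.738]
2 [  134   180   155   163 16572] z med 0.1449 rect [[0.40790000557899475, 0.24230000376701355], [0.41110000014305115, 0.038100000470876694], [0.6335999965667725, 0.04149999842047691], [0.6304000020027161, 0.24580000340938568]] wh [0.223 0.204]
3 [127 193  25 117 589] z med 0.1369 rect [[0.430400013923645, 0.2574999928474426], [0.43050000071525574, 0.249099999666214], [0.6068000197410583, 0.2531999945640564], [0.6065999865531921, 0.2615000009536743]] wh [0.176 0.008]
4 [282 209  19 120 724] z med 0.1363 rect [[0.4336000084877014, 0.02930000051856041], [0.43369999527931213, 0.020099999383091927], [0.611299991607666, 0.02290000021457672], [0.6111999750137329, 0.03220000118017197]] wh [0.178 0.009]
16 [  32  324  513   67 2209] z med 0.1357 rect [[0.3862999975681305, 0.3889999985694885], [0.398499995470047, -0.3479999
[... 624 characters left out ...]
24 124  46  61 562] z med 0.1361 rect [[0.4325000047683716, 0.03020000085234642], [0.4327999949455261, 0.013500000350177288], [0.6230000257492065, 0.017000000923871994], [0.6226999759674072, 0.03370000049471855]] wh [0.19  0.017]
8 [  31  132  418  155 3415] z med 0.1338 rect [[0.6370999813079834, 0.39239999651908875], [0.6492000222206116, -0.3456000089645386], [0.6690999865531921, -0.34529998898506165], [0.6570000052452087, 0.3926999866962433]] wh [0.02  0.738]
black [200  47  15  10  34] [0.1143 0.1057 0.125 ] 0.146
black [362  80   6  14  71] [0.4178 0.3604 0.125 ] 0.121
black [ 89 157  11  16 127] [ 0.4275 -0.2234  0.125 ] 0.123
black [118 237  11   9  65] [ 0.6284 -0.2201  0.125 ] 0.133
```

Emit:
arm_command --targets '[{"slide":[-6,4,0],"twist":-0.1},{"slide":[-12,8,0],"twist":-0.2},{"slide":[-18,12,0],"twist":-0.3},{"slide":[-24,16,0],"twist":-0.4},{"slide":[-29,18.5,0],"twist":-0.5},{"slide":[-33,21,0],"twist":-0.6},{"slide":[-35.5,26.5,0],"twist":-0.7},{"slide":[-38,32,0],"twist":-0.8},{"slide":[-40,37.5,0],"twist":-0.9},{"slide":[-42.5,43,0],"twist":-1.0},{"slide":[-45,48.5,0],"twist":-1.1},{"slide":[-47.5,54,0],"twist":-1.2},{"slide":[-50,59.5,0],"twist":-1.293},{"slide":[-52,65,0],"twist":-1.293},{"slide":[-54,70.5,0],"twist":-1.293},{"slide":[-56,76,0],"twist":-1.293},{"slide":[-58,81,0],"twist":-1.293},{"slide":[-58,81,0],"twist":-1.293},{"slide":[-58,81,0],"twist":-1.293}]' --claw 0 --force 10

```text
clock: 2.48
ee_pos: [0.5156, 0.297, 0.2399]
eef_rot: [2.239, -2.202, -0.0]
force: [0.3, 0.1, -0.6]
finger_gap: 0.006
grasp_force: 0.0
```

Emit:
arm_command --targets '[{"slide":[0,0,5]},{"slide":[0,0,9.5]},{"slide":[0,0,11.2]},{"slide":[0,0,11.2]}]'

```text
$.targets[0]: bad value
```

```bash
python3 - <<'E'
from h import *
from plant import cams,read_state
s=read_state();print(s['ee_pos'],s['force'])
o=[]
for n in ("top","scene"):
    P=cams.camera_params(n);im,d=cams.get_image(n);o.append(im)
    q=proj(P,s['ee_pos']+[0,0,-.014])[0];q2=proj(P,[0.5185,0.260,.124])[0];print(n,q,q2)
    x,y=q.astype(int);c=im[max(0,y-70):y+70,max(0,x-90):x+90];cv2.imwrite(f"pics/{n}1.png",cv2.resize(c,None,fx=4,fy=4)[...,::-1][:600,:800])
    np.savez(n+"1.npz",im=im,d=d)
E
```

```text
[0.51558023 0.29702414 0.23988501] [ 0.25911339  0.1498387  -0.60702043]
top [ 86.77101453 239.08276782] [138.99145452 250.01240101]
scene [374.40770869  69.8803576 ] [351.78944274 121.74214173]
```

Twist must be given too.

Emit:
arm_command --targets '[{"slide":[0,0,5],"twist":0},{"slide":[0,0,9.5],"twist":0},{"slide":[0,0,11.2],"twist":0},{"slide":[0,0,11.2],"twist":0}]'

```text
clock: 3.08
ee_pos: [0.5162, 0.2964, 0.1284]
eef_rot: [2.238, -2.203, 0.001]
force: [0.8, -0.1, 1.9]
finger_gap: 0.009
grasp_force: 0.0
```

```bash
python3 - <<'E'
from h import *
from plant import cams,read_state
s=read_state();print(s['clock'],s['ee_pos'],s['force'])
for n in ("scene",):
    P=cams.camera_params(n);im,d=cams.get_image(n)
    q=proj(P,s['ee_pos']+[0,0,-.014])[0];q2=proj(P,[0.5185,0.260,.124])[0];print(n,q,q2)
    x,y=q.astype(int);c=im[max(0,y-70):y+70,max(0,x-90):x+90];cv2.imwrite(f"pics/{n}1.png",cv2.resize(c,None,fx=4,fy=4)[...,::-1][:600,:800])
    v,u=np.nonzero(d>0);Rm=R.from_rotvec(P['orientation']).as_matrix()
    X=(np.c_[u,v,np.ones(len(u))]@np.linalg.inv(P['intrinsics']).T*d[v,u][:,None])@Rm.T+P['eye']
    Q=X-s['ee_pos']
    for a in np.arange(-.01,.06,.01):
        m=(abs(Q[:,0])<.04)&(abs(Q[:,1])<.06)&(abs(Q[:,2]-a)<.005)&(Q[:,1]>-.03)
        if m.sum(): print(round(a,3),m.sum(),np.round(np.percentile(Q[m],[3,97],axis=0)[:,:2],4).tolist())
E
```

```text
3.075 [0.51616033 0.29640738 0.12844313] [ 0.84909384 -0.08338033  1.9106666 ]
scene [365.54480583 120.56371323] [351.78944274 121.74214173]
-0.01 43 [[-0.0145, -0.0113], [0.0156, 0.0114]]
0.0 80 [[-0.0138, -0.012], [0.0164, 0.011]]
0.01 82 [[-0.0149, -0.0117], [0.0173, 0.0086]]
0.02 83 [[-0.0163, -0.0118], [0.0192, 0.0087]]
0.03 70 [[-0.0177, -0.0119], [0.0217, 0.0057]]
0.04 25 [[0.0126, -0.012], [0.0236, -0.004]]
0.05 4 [[0.0317, -0.0046], [0.0338, 0.0006]]
```

```bash
cat >> h.py <<'E'
O=np.array([.5223,.0228]);YA=np.array([-.0162,.99987]);XA=np.array([.99987,.0162])
def strips(P,im,d):
    "strip bands in the chest frame -> list of (outer, inner y, x range, n)"
    hsv=cv2.cvtColor(im,cv2.COLOR_RGB2HSV)
    v,u=np.nonzero((hsv[...,1]<45)&(hsv[...,2]>90)&(d>0))
    W=ray(P,np.c_[u,v],0.137)
    dep=(W-P['eye'])@R.from_rotvec(P['orientation']).as_matrix()[:,2]
    x=(W[:,:2]-O)@XA;y=(W[:,:2]-O)@YA
    ok=(abs(x)<.088)&(abs(dep-d[v,u])<.005)     # measured surface lies at strip height
    m=np.zeros(d.shape,np.uint8);m[v[ok],u[ok]]=1
    k,l,st,ce=cv2.connectedComponentsWithStats(m)
    X=np.zeros(d.shape);Y=np.zeros(d.shape);X[v,u]=x;Y[v,u]=y
    out=[]
    for i in range(1,k):
        if st[i,4]>60:
            yy=Y[l==i];xx=X[l==i];lo,hi=np.percentile(yy,[4,96])
            if hi-lo<.02: out.append((round(lo,4),round(hi,4),round(xx.min(),3),round(xx.max(),3),len(yy)))
    return out
def look(n):
    from plant import cams,read_state
    t=read_state()['clock'];P=cams.camera_params(n);im,d=cams.get_image(n)
    print(n,round(float(t),3),strips(P,im,d));return im,d
E
python3 - <<'E'
from h import *
from plant import cams
for n in ("top","scene"):
    f=np.load(n+"0.npz");print(n,strips(cams.camera_params(n),f['im'],f['d']))
    look(n)
E
```

```text
top [(np.float64(0.2288), np.float64(0.2359), np.float64(-0.088), np.float64(0.088), 584), (np.float64(-0.0008), np.float64(0.0075), np.float64(-0.088), np.float64(0.088), 709)]
top 3.125 [(np.float64(0.2288), np.float64(0.2359), np.float64(-0.088), np.float64(0.088), 596), (np.float64(-0.0009), np.float64(0.0076), np.float64(-0.088), np.float64(0.088), 740)]
scene [(np.float64(0.2315), np.float64(0.2355), np.float64(-0.086), np.float64(0.086), 115), (np.float64(-0.003), np.float64(0.0076), np.float64(-0.086), np.float64(0.088), 375)]
scene 3.175 [(np.float64(0.2314), np.float64(0.2354), np.float64(-0.086), np.float64(0.086), 111), (np.float64(-0.0027), np.float64(0.0074), np.float64(-0.087), np.float64(0.088), 363)]
```

View pics/scene1.png

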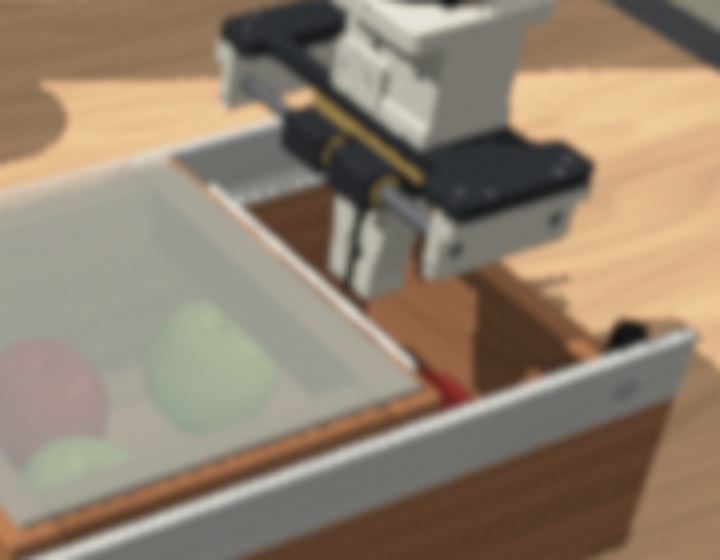

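The fingers are shut, white, at about (370,240) in the crop and clear of the strip edge at (400,350). Next is a soft push at 25 mm/s.

Emit:
arm_command --targets '[{"slide":[0.6,0,0],"twist":0},{"slide":[1.3,0,0],"twist":0},{"slide":[1.8,0,0],"twist":0},{"slide":[2.1,0,0],"twist":0},{"slide":[2.4,0,0],"twist":0},{"slide":[2.7,0,0],"twist":0},{"slide":[3.0,0,0],"twist":0},{"slide":[3.3,0,0],"twist":0},{"slide":[3.6,0,0],"twist":0},{"slide":[3.9,0,0],"twist":0},{"slide":[4.2,0,0],"twist":0},{"slide":[4.5,0,0],"twist":0},{"slide":[4.5,0,0],"twist":0},{"slide":[4.0,0,0],"twist":0}]'

```text
clock: 4.97
ee_pos: [0.5167, 0.2572, 0.1286]
eef_rot: [-2.239, 2.204, 0.0]
force: [0.2, -0.2, -0.4]
finger_gap: 0.004
grasp_force: 0.0
```

```bash
python3 - <<'E'
from h import *
look("top");look("top");look("scene")
E
```

```text
top 4.975 [(np.float64(0.1917), np.float64(0.199), np.float64(-0.088), np.float64(0.088), 615), (np.float64(-0.0377), np.float64(-0.0295), np.float64(-0.088), np.float64(0.087), 700)]
top 5.025 [(np.float64(0.1894), np.float64(0.1968), np.float64(-0.088), np.float64(0.088), 625), (np.float64(-0.04), np.float64(-0.0318), np.float64(-0.088), np.float64(0.087), 720)]
scene 5.075 [(np.float64(0.1895), np.float64(0.1941), np.float64(-0.086), np.float64(0.088), 133), (np.float64(-0.0442), np.float64(-0.0342), np.float64(-0.087), np.float64(0.088), 383)]
```

Emit:
arm_command --targets '[{"slide":[-0.5,0,-3],"twist":0},{"slide":[-0.5,0,-6.5],"twist":0},{"slide":[4,0,-7],"twist":0},{"slide":[10,0,-7],"twist":0},{"slide":[16,0,-7],"twist":0},{"slide":[22,0,-7],"twist":0},{"slide":[28,0,-7],"twist":0},{"slide":[34,0,-7],"twist":0},{"slide":[40,0,-7],"twist":0},{"slide":[44,0,-6.5],"twist":0},{"slide":[45,0,-3],"twist":0},{"slide":[45,0,0],"twist":0},{"slide":[45,0,0],"twist":0}]'

```text
clock: 6.75
ee_pos: [0.5222, -0.1928, 0.1265]
eef_rot: [2.236, -2.202, -0.006]
force: [0.5, -0.7, 1.0]
finger_gap: 0.009
grasp_force: 0.0
```

```bash
python3 - <<'E'
from h import *
from plant import read_state
look("top");look("scene");print(read_state()['ee_pos'])
E
```

```text
top 6.75 [(np.float64(0.1181), np.float64(0.1262), np.float64(-0.088), np.float64(0.088), 695)]
scene 6.8 [(np.float64(0.1183), np.float64(0.1232), np.float64(-0.088), np.float64(0.088), 160), (np.float64(-0.1146), np.float64(-0.1048), np.float64(-0.088), np.float64(0.088), 412)]
[ 0.52444171 -0.19275463  0.12935538]
```

Emit:
arm_command --targets '[{"slide":[-0.4,0,0],"twist":0},{"slide":[-0.8,0,0],"twist":0},{"slide":[-1.2,0,0],"twist":0},{"slide":[-1.2,0,0],"twist":0},{"slide":[-1.2,0,0],"twist":0},{"slide":[-1.2,0,0],"twist":0},{"slide":[-1.2,0,0],"twist":0},{"slide":[-1.2,0,0],"twist":0},{"slide":[-1.2,0,0],"twist":0},{"slide":[-1.2,0,0],"twist":0},{"slide":[-1.2,0,0],"twist":0}]'

```text
clock: 8.22
ee_pos: [0.5237, -0.1808, 0.1286]
eef_rot: [-2.239, 2.204, -0.0]
force: [0.7, 0.1, -0.3]
finger_gap: 0.008
grasp_force: 0.0
```

```bash
python3 - <<'E'
from h import *
from plant import read_state
look("top");look("scene");print(read_state()['ee_pos'])
E
```

```text
top 8.225 [(np.float64(-0.1628), np.float64(-0.1552), np.float64(-0.088), np.float64(-0.043), 172)]
scene 8.275 [(np.float64(0.0655), np.float64(0.071), np.float64(-0.087), np.float64(0.087), 187), (np.float64(-0.1663), np.float64(-0.1565), np.float64(0.036), np.float64(0.087), 154)]
[ 0.52368695 -0.18073452  0.12855215]
```

Emit:
arm_command --targets '[{"slide":[-0.3,0,0],"twist":0},{"slide":[-0.5,0,0],"twist":0},{"slide":[-0.5,0,0],"twist":0},{"slide":[-0.5,0,0],"twist":0},{"slide":[-0.31,0,0],"twist":0},{"slide":[-0.12,0,0],"twist":0},{"slide":[0.07,0,0],"twist":0},{"slide":[0.26,0,0],"twist":0},{"slide":[0.45,0,0],"twist":0},{"slide":[0.64,0,0],"twist":0},{"slide":[0.83,0,0],"twist":0},{"slide":[1.02,0,0],"twist":0},{"slide":[1.3,0,0],"twist":0},{"slide":[1.7,0,0],"twist":0}]'

```text
clock: 10.07
ee_pos: [0.524, -0.1979, 0.1286]
eef_rot: [-2.239, 2.203, -0.0]
force: [-0.3, -0.5, -0.3]
finger_gap: 0.004
grasp_force: 0.0
```

```bash
python3 - <<'E'
from h import *
from plant import read_state
look("scene");look("top");look("scene");look("top");look("scene");print(read_state()['ee_pos'])
E
```

```text
scene 10.075 [(np.float64(0.0359), np.float64(0.0416), np.float64(-0.087), np.float64(0.088), 203), (np.float64(-0.1956), np.float64(-0.187), np.float64(0.034), np.float64(0.088), 143)]
top 10.125 [(np.float64(0.0398), np.float64(0.043), np.float64(-0.087), np.float64(-0.035), 76)]
scene 10.175 [(np.float64(0.0358), np.float64(0.0416), np.float64(-0.087), np.float64(0.088), 204), (np.float64(-0.1958), np.float64(-0.187), np.float64(0.034), np.float64(0.088), 143)]
top 10.225 []
scene 10.275 [(np.float64(0.0358), np.float64(0.0416), np.float64(-0.087), np.float64(0.088), 203), (np.float64(-0.1957), np.float64(-0.187), np.float64(0.034), np.float64(0.088), 144)]
[ 0.52387875 -0.19780614  0.128514  ]
```

Emit:
arm_command --targets '[{"slide":[0.4,0,-1],"twist":0},{"slide":[0.8,0,-3],"twist":0},{"slide":[1,0,-6],"twist":0},{"slide":[4,0,-9],"twist":0},{"slide":[10,0,-11],"twist":0},{"slide":[16,0,-11],"twist":0},{"slide":[20,0,-11],"twist":0},{"slide":[20,0,-11],"twist":0},{"slide":[20,0,-11],"twist":0},{"slide":[20,0,-11],"twist":0},{"slide":[20,0,-11],"twist":0},{"slide":[20,0,-11],"twist":0}]'

```text
clock: 11.82
ee_pos: [0.5274, -0.3971, 0.2389]
eef_rot: [-2.24, 2.202, -0.001]
force: [0.5, -0.3, 0.4]
finger_gap: 0.004
grasp_force: 0.0
```

```bash
python3 - <<'E'
from h import *
im,d=look("scene");im,d=look("top");cv2.imwrite("pics/top9.png",im[...,::-1])
E
```

```text
scene 11.825 [(np.float64(0.0359), np.float64(0.0417), np.float64(-0.087), np.float64(0.088), 206), (np.float64(-0.1956), np.float64(-0.1867), np.float64(-0.088), np.float64(0.088), 429)]
top 11.875 [(np.float64(0.0344), np.float64(0.0428), np.float64(-0.088), np.float64(0.088), 730), (np.float64(-0.1937), np.float64(-0.1869), np.float64(-0.088), np.float64(0.088), 591)]
```

View pics/top9.png

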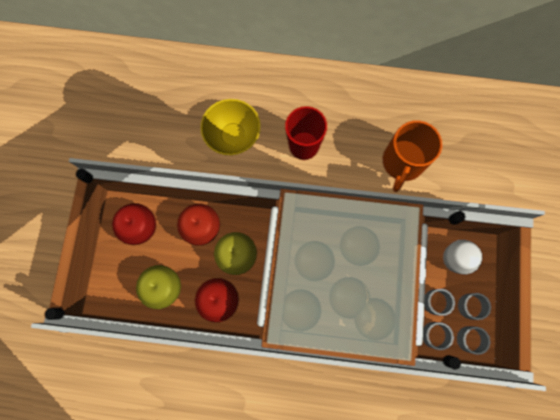

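The cover stands still between (270,210) and (422,340) over the rolls, at about 0.296. The arm is clear and the tableware hasn't moved.

```bash
python3 -c "
from plant import env
print(env.close_job())"
```

```text
the job is handed in; nothing more can be done
None
```

The cover stands at rest over the middle compartment at about 0.296 m by camera (mark 0.300), untouched, with the tableware undisturbed; I handed the job in at about 12 s, and no verdict was returned.

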